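# Right the tipped resin bottle and close the feed lane

## Robot

A 6-joint arm with a two-finger parallel gripper is mounted at the origin on the work surface. World frame = base frame: x ahead of the robot, y to its left, z up, the work surface at z = 0. Lengths are in mm, angles in rad, forces in N, time in s.
With the tool pointing down it reaches from about 425 to 1125 mm from the base axis. Payload 14.9 kg.
Tool frame: the origin (TCP) lies at the very end of the fingers, on their centre line; the grasp point (between the pads) lies 19 mm behind it; z points along the fingers, y is the direction in which the jaws open and shut (so a half turn about z gives the same grasp; the last joint's range is limited). The gripper opens to 91 mm and grips with 3 to 60 N. Pads are 32 mm wide; open, the fingers measure 118 mm over their backs; the gripper's body (76 mm by 178 mm) begins 60 mm behind the grasp point.
Start: joints at [-1.137, 0.379, 1.734, -0, 1.028, -0.033], TCP at [315.02, -625.124, 213.932] pointing down, gripper open.
Joint ranges: [-2.77, 2.77], [-0.74, 2.19], [0, 2.66], [-1.06, 4.2], [0.31, 2.87], [-3.08, 3.08]. Speed limits (rad/s): [1.89, 1.89, 2.39, 3.14, 3.14, 3.14].

## Interface

Orientations are given as a unit quaternion [x, y, z, w].
In Python, from cell import env, camera, get_calibration gives the robot as it stands.
- The arm moves only by the tool drive_tool, never from a script. Its argument "deltas" is a list of rows, each a list of 7 numbers: the turn, a rotation vector about the tool's x, y, z in rad, then the shift along the tool's x, y, z in cm, then the closure in counts, from 0 (fully open) to 255 (shut). A call has 1 to 20 rows; each row shifts and turns the commanded pose from where the row before left it, along the tool's axes as they then stand; what a row does not reach is not made up. A row lasts 1/10 s, in which the tool goes at most 50 mm and 8.59 degrees, less where a joint would pass 70% of its speed; a pose out of reach is approached as far as the arm can. A call with a gripper value outside its range is refused whole. The fingers move at their own pace and stop on an object; "squeeze" is the grip in N (left out, the last holds). Time passes only in rows, so rows that do not move let the fingers close. It gives the time, the measured TCP pose, the force and the opening at its end, in the units of the state.
- env.get_state(): the state, without advancing time (a new reading comes with each control period).
- camera(name): name is "scene" or "side" or "wrist"; returns (picture, depth): 384x512x3 uint8, red, green, blue; 384x512 float32, mm along the optical axis (not along the pixel's ray), 0 where there is no reading.
- get_calibration(name): a dict with "fx", "fy", "cx", "cy" (pixels), "distortion" ([k1, k2, p1, p2, k3] as OpenCV has them; the pictures are not rectified), "rvec" (rotation vector, rad) and "tvec" (3), from world to camera coordinates, as OpenCV has them; the wrist camera has in their place "T_tool_cam" (4x4, takes a point from camera to tool coordinates, whose origin is the TCP and whose axes are the flange's). Camera axes: x right, y down, z forward; pixel columns grow to the right and rows downward; lengths in mm; the calibration is good to about 2 mm. A picture is of the moment at which its call begins: read the wrist's pose just before it. get_calibration takes no time and is no camera call.
- env.job_done(): hands the job in, once; it reports no verdict.
The state is a dict: "time": time; "joints": joint angles; "qvel": joint speeds; "tau": joint torques, N m; "position": TCP position; "orientation": TCP orientation; "force": force on the tool from outside, world axes, zero at the start; "torque": the same for the moment, N m; "width": finger opening in mm.
Only numpy, scipy, OpenCV 4.12 (cv2) and the standard library are available. Lean on these libraries where they do the work, as an engineer would, in place of code of your own. Each camera call takes 0.05 s, during which the arm holds its last target. There are 200 camera calls.

## Task

One of the resin bottles has toppled over the low end frame of its feed lane. Set it down gently so that it stands upright in the lane, square with the row, in the free space between the next standing bottle and the end frame; then seat the loose end gate, plate upward, flat and fully home in the pocket of the end frame, and let go of it. Leave the two standing bottles, the carton and the screwdriver where they are.

Things in the scene. Friction and masses are not known exactly. Their poses are not given: they have to be found in the camera images.
- lane: Fixed aluminium feed lane. Origin on the bench; y along the lane to its end frame, x across, z up. Floor top at z = 4 mm; side lips, tops z = 12 mm, inner faces x = +-27 mm, from y = -155 to 75 mm; an equal lip closes it at y = -149 mm. Grey end frame: block 84 (x) x 60 (y) mm, top z = 46 mm, from y = 75 to 135 mm, pocket in its top.
- bay (a point): Point on the lane floor (z = 4 mm), on the centre line, 35 mm before the end frame's face (lane y = 40 mm): in the free space, which runs from the next standing bottle to the end frame. Axes as the lane's.
- pocket (a point): Centre of the pocket's floor, at lane x = 0, y = 105, z = 36 mm; axes as the lane's. Pocket 68 mm (x) by 44 mm (y), 10 mm deep, open above, walls 8 mm. The tipped bottle lies over it at the start.
- bottle: Tipped square resin bottle, grey with paper label, 170-350 g. Body 44 x 44 mm, 88 long; 34 mm shoulder to 94, neck, round black cap 28 mm across from 100 to 120 mm. Origin: centre of its underside, z along its axis to the cap. At the start its lower foot edge rests on the lane floor and it leans over the end frame's near top edge, cap to lane +y, axis 33 degrees above level, its x across the lane.
- bottle_near: Standing bottle next to the free space, same shape as the tipped one; origin at the centre of its underside, z up. Leave it alone.
- bottle_far: Standing bottle behind that one, at the lane's closed end, same shape. Leave it alone.
- gate: Loose bare aluminium end gate, an upside-down T, 200 g: base 64 (x) x 40 (y) mm, 14 thick; on its middle an upright plate 44 (x) x 14 (y) mm reaching 60 mm above the underside. Origin: centre of the underside, z up. Stands on the bench left or right of the lane; fits the pocket either way round (half turn).
- carton: Small white carton standing on the bench, 60 x 60 x 80 mm, origin at the centre of its underside. Leave it alone.
- screwdriver: Screwdriver lying on the bench beyond the lane. Leave it alone.
Things that resemble listed ones, but are neither listed nor needed, are in the scene too. Of the things that look like the gate, take the one that is farthest from the robot's base at the start.

How it is judged:
By the outcome, as a careful person would: the job done as asked, in the order asked, and still so for the second after the job is handed in, with the robot touching nothing.
It also fails if it takes over 53 s, if anything falls off the work surface, if the arm or the gripper's body presses on something with over 40 N, if the wrist force passes 120 N, or if a joint passes its speed limit or range.

## Working session

There is one attempt and no reset: what is moved stays moved. The work goes in short steps, Python scripts to look and compute and a tool call to move; the robot and the scene stay as the last step left them, time stands still between calls to the robot, and variables do not carry over. Pictures are saved under pics/ and viewed, about 8 in all and at most 12, crops included, and the job is handed in when it is done.

Besides the shell and the picture viewer there is one more tool, called after ">>>" as a command line: name --pt "numbers of a row" for each row, then --argument value for the rest. drive_tool: Moves the arm, as the interface text tells. Its arguments: {"type":"object","properties":{"deltas":{"type":"array","items":{"type":"array","items":{"type":"number"}}},"squeeze":{"type":"number"}},"required":["deltas"]}

```bash
ls; mkdir -p pics
cat > h.py <<'E'
import numpy as np, cv2, json
from scipy.spatial.transform import Rotation as R
from cell import env, camera, get_calibration
def cal(name, st=None):
    c=get_calibration(name)
    K=np.array([[c["fx"],0,c["cx"]],[0,c["fy"],c["cy"]],[0,0,1.]]); d=np.array(c["distortion"],float)
    if "T_tool_cam" in c:
        T=np.eye(4);T[:3,:3]=R.from_quat(st["orientation"]).as_matrix();T[:3,3]=st["position"]
        T=T@np.array(c["T_tool_cam"])
    else:
        M=cv2.Rodrigues(np.array(c["rvec"],float))[0];T=np.eye(4);T[:3,:3]=M.T;T[:3,3]=-M.T@np.array(c["tvec"],float).ravel()
    return K,d,T
def rays(px,C):
    K,d,T=C
    u=cv2.undistortPoints(np.array(px,float).reshape(-1,1,2),K,d)[:,0]
    return np.c_[u,np.ones(len(u))]@T[:3,:3].T, T[:3,3]
def onz(px,C,z):
    r,o=rays(px,C); return o+r*((z-o[2])/r[:,2])[:,None]
def pdepth(px,D,C):
    r,o=rays(px,C); px=np.round(np.array(px)).astype(int).reshape(-1,2); return o+r*D[px[:,1],px[:,0]][:,None]
def cloud(D,C):
    v,u=np.mgrid[:D.shape[0],:D.shape[1]]; r,o=rays(np.c_[u.ravel(),v.ravel()],C)
    return (o+r*D.ravel()[:,None]).reshape(*D.shape,3)
def proj(P,C):
    K,d,T=C; M=T[:3,:3].T
    return cv2.projectPoints(np.array(P,float).reshape(-1,3),cv2.Rodrigues(M)[0],-M@T[:3,3],K,d)[0][:,0]
def snap(name,fn):
    st=env.get_state(); I,D=camera(name); np.savez(f"pics/{fn}.npz",I=I,D=D,pos=st["position"],ori=st["orientation"])
    cv2.imwrite(f"pics/{fn}.png",I[:,:,::-1]); return I,D,cal(name,st)
def load(name,fn):
    z=np.load(f"pics/{fn}.npz"); return z["I"],z["D"],cal(name,dict(position=z["pos"],orientation=z["ori"]))
E
python3 - <<'E'
from h import *
print(env.get_state())
a=snap("scene","scene0");b=snap("side","side0")
for n,x in(("scene",a),("side",b)): print(n,x[2][2].round(2).tolist(),x[2][0][0])
I=np.hstack([a[0],b[0]]); cv2.imwrite("pics/both.png",cv2.resize(I[:,:,::-1],(800,300),interpolation=cv2.INTER_AREA))
E
```

```text
pics
{'time': 0.0, 'joints': array([-1.13725829e+00,  3.79450229e-01,  1.73476445e+00, -3.32951846e-05,
        1.02849537e+00, -3.33283640e-02]), 'qvel': array([ 4.38598822e-04,  1.55920113e-04, -1.76457092e-03, -4.82325500e-04,
        8.37364967e-06,  3.28984140e-04]), 'tau': array([-3.86752974e-03, -7.63737488e+01, -4.34368265e+01,  6.50311704e-02,
        4.24276956e-02, -1.48806653e-04]), 'position': array([ 314.86903562, -624.74779983,  213.26720773]), 'orientation': array([ 9.72875825e-01,  2.31327295e-01, -1.25023448e-04, -5.44716594e-04]), 'force': array([-0.25402695, -0.37428838, -0.66912917]), 'torque': array([-0.01284876, -0.01437231,  0.04792651]), 'width': 91.30133989725886}
scene [[-0.16, 0.62, -0.76, 1234.16], [0.99, 0.12, -0.11, 97.36], [0.02, -0.77, -0.63, 611.77], [0.0, 0.0, 0.0, 1.0]] [409.72159804   0.         255.46645052]
side [[-0.98, -0.12, 0.16, 406.43], [-0.2, 0.48, -0.85, 690.46], [0.02, -0.87, -0.49, 464.32], [0.0, 0.0, 0.0, 1.0]] [346.85850922   0.         250.7745402 ]
```

View pics/scene0.png

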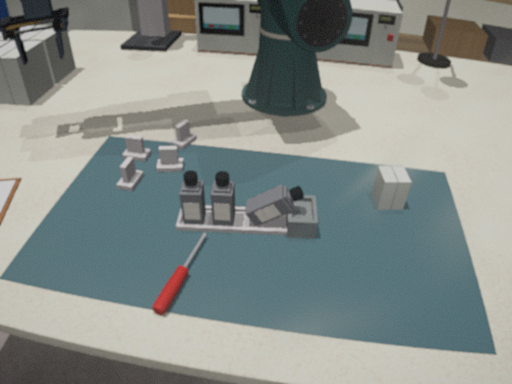

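View pics/side0.png

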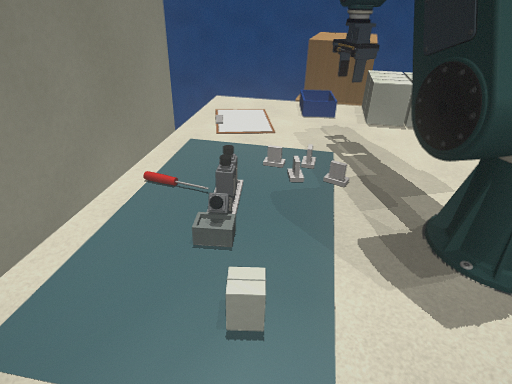

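The scene view shows both standing bottles (caps ~(191,178) and (222,178)), the tipped bottle (~(270,205)), the end frame (~(303,217)), the carton (391,187) and the screwdriver (180,275). There are four gate-like things, at about (136,147), (183,132), (169,158) and (128,173). Next I measure them.

Run:
```python
from h import *
I,D,C=load("scene","scene0"); P=cloud(D,C)
def blob(x0,y0,x1,y1,lo,hi):
    q=P[y0:y1,x0:x1].reshape(-1,3); d=D[y0:y1,x0:x1].ravel()
    return q[(d>0)&(q[:,2]>lo)&(q[:,2]<hi)]
print("bench z",[P[v,u].round(1).tolist() for u,v in((100,220),(350,250),(230,170),(60,60))])
for n,b in dict(g1=(120,134,152,160),g2=(172,119,198,147),g3=(153,144,188,172),g4=(114,155,146,190)).items():
    q=blob(*b,5,90); 
    t=q[q[:,2]>np.percentile(q[:,2],98)-8]
    print(n,len(q),"zmax",np.percentile(q[:,2],[50,99]).round(1),"min",q.min(0).round(),"max",q.max(0).round(),"top",np.median(t,0).round(1),"base dist",np.hypot(*np.median(t,0)[:2]).round())
for n,b in dict(lane=(170,165,325,245)).items():
    q=blob(*b,2,150)
    m=(q[:,2]>42)&(q[:,2]<50)
for n,(u,v) in dict(cap1=(190,174),cap2=(222,175),tcap=(297,192),fr=(303,205),carton=(391,172)).items(): print(n,P[v,u].round(1))
c=I[110:250,100:340][:,:,::-1]; cv2.imwrite("pics/crop0.png",cv2.resize(c,None,fx=3.3,fy=3.3,interpolation=cv2.INTER_CUBIC))
```

```text
bench z [[664.1, -327.9, 1.2], [656.4, 206.6, 2.9], [436.6, -86.2, 1.8], [-17.4, -813.7, 69.9]]
g1 515 zmax [29.5 62.6] min [ 400. -374.    5.] max [ 519. -303.   64.] top [ 425.5 -331.6   60.7] base dist 539.0
g2 405 zmax [24.1 63.2] min [ 217. -274.    5.] max [ 445. -210.   64.] top [ 338.4 -233.4   60.5] base dist 411.0
g3 593 zmax [21.7 62.9] min [ 348. -301.    5.] max [ 479. -202.   64.] top [ 453.8 -236.4   60.7] base dist 512.0
g4 633 zmax [17.4 62.9] min [ 432. -372.    5.] max [ 560. -283.   64.] top [ 528.7 -311.4   61.4] base dist 614.0
cap1 [ 626.2 -123.   126.3]
cap2 [616.8 -61.  125.3]
tcap [606.7  87.2  96.2]
fr [576.1 102.2  37.5]
carton [480.2 287.8  80.3]
```

View pics/crop0.png

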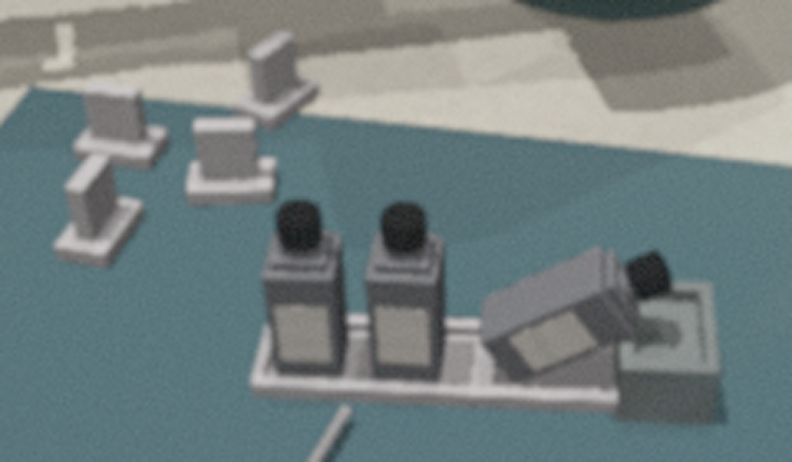

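Of the four gate-like things, the distances from the base are 539 mm (136,147), 411 mm (183,132), 512 mm (169,158) and 614 mm (128,173). The last is the farthest. The enlarged crop shows it as a complete upside-down T at crop (95,210), so that one is the gate.

```bash
cat >> h.py <<'E'
from scipy.linalg import logm, expm
def plan(p1,R1,N,st=None):
    "equal rows (rotvec rad, shift cm in tool axes) from the present pose to (p1,R1)"
    st=st or env.get_state(); T0=np.eye(4);T0[:3,:3]=R.from_quat(st["orientation"]).as_matrix();T0[:3,3]=st["position"]
    T1=np.eye(4);T1[:3,:3]=R1;T1[:3,3]=p1
    d=expm(np.real(logm(np.linalg.inv(T0)@T1))/N); r=R.from_matrix(d[:3,:3]).as_rotvec(); s=d[:3,3]/10
    print(N,"rows:",r.round(4).tolist(),s.round(3).tolist()," deg",np.degrees(np.linalg.norm(r)).round(2),"mm",np.linalg.norm(s*10).round(1)); return d
def tool(ydir,tilt=None,z=(0,0,-1)):
    "R with jaw axis y along ydir and z along given direction"
    z=np.array(z,float);z/=np.linalg.norm(z);y=np.array(ydir,float);y-=z*(y@z);y/=np.linalg.norm(y);return np.c_[np.cross(y,z),y,z]
E
python3 - <<'E'
from h import *
st=env.get_state(); c=get_calibration("wrist"); print(np.round(c["T_tool_cam"],3).tolist(),c["fx"])
R0=R.from_quat(st["orientation"]).as_matrix(); print(R0.round(3).tolist())
T=np.array(c["T_tool_cam"])
# look-at gate: camera above (520,-300)
a=np.radians(-30); R1=tool((np.cos(a),np.sin(a),0))
for z in (300,): 
    p=np.array([520,-300,z]); print((R1@T[:3,3]+p),(R1@T[:3,2]))
plan(np.array([490,-330,300]),R1,12)
E
```

```text
[[0.0, -0.959, -0.285, 81.205], [1.0, 0.001, -0.001, -0.122], [0.001, -0.285, 0.959, -169.882], [0.0, 0.0, 0.0, 1.0]] 345.79668923101747
[[0.893, 0.45, -0.0], [0.45, -0.893, 0.001], [0.0, -0.001, -1.0]]
[ 560.49702689 -229.61340222  469.88160606] [-0.14290187 -0.24618998 -0.95862899]
12 rows: [-0.0001, -0.0, -0.0484] [2.767, -0.862, -0.721]  deg 2.77 mm 29.9
```

Run:
```python
from h import *
a=np.radians(-30); R1=tool((np.cos(a),np.sin(a),0))
plan(np.array([515,-310,250]),R1,12)
```

```text
12 rows: [-0.0001, -0.0, -0.0484] [3.037, -0.846, -0.305]  deg 2.77 mm 31.7
```

>>> drive_tool --pt "0 0 -0.048 3.04 -0.85 -0.31 0" --pt "0 0 -0.048 3.04 -0.85 -0.31 0" --pt "0 0 -0.048 3.04 -0.85 -0.31 0" --pt "0 0 -0.048 3.04 -0.85 -0.31 0" --pt "0 0 -0.048 3.04 -0.85 -0.31 0" --pt "0 0 -0.048 3.04 -0.85 -0.31 0" --pt "0 0 -0.048 3.04 -0.85 -0.31 0" --pt "0 0 -0.048 3.04 -0.85 -0.31 0" --pt "0 0 -0.048 3.04 -0.85 -0.31 0" --pt "0 0 -0.048 3.04 -0.85 -0.31 0" --pt "0 0 -0.048 3.04 -0.85 -0.31 0" --pt "0 0 -0.048 3.04 -0.85 -0.31 0" --pt "0 0 0 0 0 0 0" --pt "0 0 0 0 0 0 0" --squeeze 20

```text
time: 1.5
position: [515.9, -309.7, 251.1]
orientation: [0.867, 0.498, -0.0, 0.0]
force: [-0.6, 0.6, -0.7]
width: 91.2
```

Run:
```python
from h import *
I,D,C=snap("wrist","w1"); P=cloud(D,C)
hsv=cv2.cvtColor(I,cv2.COLOR_RGB2HSV)
for lo,hi in((52,70),(8,22)):
    m=((D>0)&(P[...,2]>lo)&(P[...,2]<hi)).astype(np.uint8)
    n,l,s,c=cv2.connectedComponentsWithStats(m)
    for i in range(1,n):
        if s[i,4]>80:
            q=P[l==i]; r=cv2.minAreaRect(q[:,:2].astype(np.float32))
            print(lo,s[i].tolist(),"z",np.median(q[:,2]).round(1),"rect",np.round(r[0],1),np.round(r[1],1),round(r[2],1))
R1=tool((.99,.145,0)); plan(np.array([615,10,330]),R1,12)
```

```text
52 [151, 123, 39, 38, 592] z 59.1 rect [ 452.5 -236.9] [14.9 42.9] 15.4
52 [246, 153, 42, 30, 569] z 59.0 rect [ 526.  -312.9] [14.3 43.9] 86.4
52 [64, 186, 42, 20, 536] z 59.2 rect [ 334.3 -237.7] [14.4 44.7] 69.0
52 [182, 215, 31, 38, 520] z 59.0 rect [ 419.4 -339.6] [44.  14.6] 87.7
8 [243, 0, 22, 11, 131] z 11.1 rect [ 599.7 -158.5] [10.1 22.7] 61.3
8 [149, 105, 61, 62, 997] z 13.2 rect [ 452.5 -236.6] [40.3 62.8] 14.2
8 [235, 133, 62, 53, 1021] z 13.0 rect [ 526.  -312.8] [40.2 64.2] 86.5
8 [73, 165, 58, 40, 980] z 13.2 rect [ 334.2 -237.9] [41.  65.2] 69.0
8 [178, 191, 51, 51, 878] z 13.2 rect [ 419.1 -339.6] [63.9 40.9] 87.5
12 rows: [-0.0, 0.0, -0.0561] [2.839, 0.231, -0.659]  deg 3.22 mm 29.2
```

View pics/w1.png

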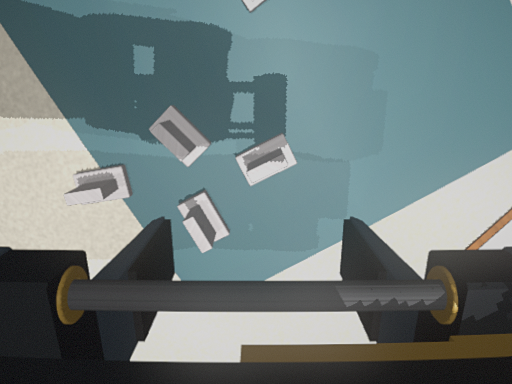

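The wrist view shows the gate at (266,160) and its lookalikes at (178,136), (203,222) and (98,186). The gate measures (526,-313), top z 59, base 40x64. That matches its stated size and it is still the farthest. Next, the lane.

>>> drive_tool --pt "0 0 -0.056 2.84 0.23 -0.66 0" --pt "0 0 -0.056 2.84 0.23 -0.66 0" --pt "0 0 -0.056 2.84 0.23 -0.66 0" --pt "0 0 -0.056 2.84 0.23 -0.66 0" --pt "0 0 -0.056 2.84 0.23 -0.66 0" --pt "0 0 -0.056 2.84 0.23 -0.66 0" --pt "0 0 -0.056 2.84 0.23 -0.66 0" --pt "0 0 -0.056 2.84 0.23 -0.66 0" --pt "0 0 -0.056 2.84 0.23 -0.66 0" --pt "0 0 -0.056 2.84 0.23 -0.66 0" --pt "0 0 -0.056 2.84 0.23 -0.66 0" --pt "0 0 -0.056 2.84 0.23 -0.66 0" --pt "0 0 0 0 0 0 0" --pt "0 0 0 0 0 0 0"

```text
time: 2.95
position: [615.4, 9.8, 330.1]
orientation: [0.655, 0.756, -0.0, -0.0]
force: [-0.8, 0.0, -0.5]
width: 91.5
```

```bash
cat > lane.py <<'E'
import sys
from h import *
I,D,C=snap("wrist",sys.argv[1]); P=cloud(D,C)
def comps(lo,hi,mn=60):
    m=((D>0)&(P[...,2]>lo)&(P[...,2]<hi)).astype(np.uint8)
    n,l,s,c=cv2.connectedComponentsWithStats(m)
    for i in range(1,n):
        if s[i,4]>mn:
            q=P[l==i]; r=cv2.minAreaRect(q[:,:2].astype(np.float32))
            print(lo,s[i].tolist(),"z",np.median(q[:,2]).round(1),"rect",np.round(r[0],1),np.round(r[1],1),round(r[2],1))
for lo,hi in((8,16),(33,39),(43,49),(118,130)): comps(lo,hi)
E
python3 lane.py w2
```

```text
8 [227, 107, 6, 150, 769] z 11.0 rect [583.1 -47.7] [  8.1 226.6] 7.0
8 [267, 108, 11, 150, 824] z 10.9 rect [644.8 -40.4] [  8.1 227.1] 6.7
8 [285, 218, 58, 21, 224] z 14.1 rect [717.6 -94.4] [ 7.1 92.2] 80.8
8 [158, 318, 40, 27, 469] z 12.8 rect [ 526.5 -312.1] [41.1 64. ] 86.6
33 [226, 64, 55, 38, 1498] z 35.2 rect [596.9 100.6] [68.7 45. ] 6.7
33 [162, 334, 27, 8, 71] z 35.7 rect [ 526.7 -306.3] [ 3.1 42.5] 87.5
43 [220, 57, 68, 52, 1121] z 45.1 rect [597.5 100.7] [83.5 61. ] 6.5
43 [233, 163, 33, 8, 186] z 46.1 rect [607.3  -7. ] [43.1 10.7] 8.2
43 [160, 339, 28, 8, 72] z 45.8 rect [ 526.8 -306.3] [ 3.  42.8] 87.0
118 [237, 214, 24, 23, 421] z 122.9 rect [616.  -60.8] [27.1 26.5] 7.5
118 [238, 262, 23, 19, 344] z 122.8 rect [ 624.8 -120.9] [27.2 22.9] 6.1
```

View pics/w2.png

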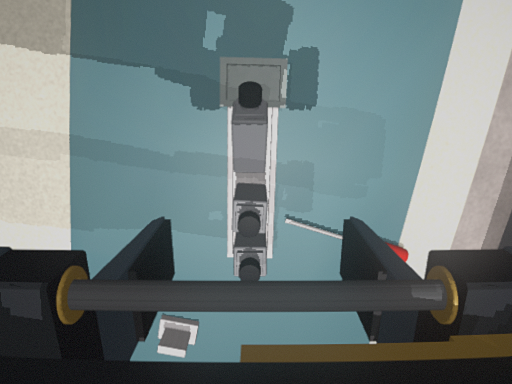

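Here the wrist view shows the frame with its pocket at (254,80), the tipped bottle at (250,140) with its cap at (250,95), and standing caps at (249,222) and (249,267). The lane origin works out near (609.5,-4) with a yaw of 6.7 degrees. Next I fit the tipped bottle in lane axes.

```bash
cat >> h.py <<'E'
A=np.radians(6.7); LX=np.array([np.cos(A),np.sin(A),0]); LY=np.array([-np.sin(A),np.cos(A),0]); LZ=np.array([0,0,1.])
L=np.c_[LX,LY,LZ]; LO=np.array([609.5,-3.9,0])
def w(p): return LO+L@np.array(p,float)
def l(p): return (np.array(p)-LO)@L
E
python3 - <<'E'
from h import *
for n,f in(("wrist","w2"),("scene","scene0")):
    I,D,C=load(n,f); P=cloud(D,C); q=l(P); s=(D>0)
    m=s&(abs(q[...,0])<17)&(q[...,1]>-2)&(q[...,1]<55)&(q[...,2]>42)&(q[...,2]<100)
    if n=="scene": m&=(q[...,2]>45)
    Q=q[m]
    c=np.array([0,0,0.])
    A_=np.c_[Q[:,0],Q[:,1],np.ones(len(Q))]
    k,*_=np.linalg.lstsq(A_,Q[:,2],rcond=None); r=Q[:,2]-A_@k; g=abs(r)<3; k,*_=np.linalg.lstsq(A_[g],Q[g,2],rcond=None)
    print(n,len(Q),g.sum(),"plane",k.round(3),"elev",np.degrees(np.arctan(k[1])).round(1),"rms",(Q[g,2]-A_[g]@k).std().round(2))
    m=s&(abs(q[...,0])<40)&(q[...,1]>-25)&(q[...,1]<110)&(q[...,2]>43)
    t=q[m]; e=np.radians(33); u=t[:,1]*np.cos(e)+t[:,2]*np.sin(e); v=-t[:,1]*np.sin(e)+t[:,2]*np.cos(e)
    b=(u<80); print("body x range",np.percentile(t[b,0],[1,50,99]).round(1),"u min/max",np.percentile(u,[.5,99.5]).round(1),"v top",np.percentile(v,[50,90]).round(1))
    mc=s&(q[...,2]>70)&(q[...,1]>60)&(q[...,1]<120)&(I.max(-1)<70)
    print("cap",mc.sum(),np.percentile(q[mc],[2,50,98],axis=0).round(1).tolist())
E
```

```text
wrist 1097 1097 plane [-0.     0.648 48.274] elev 32.9 rms 0.73
body x range [-24.5  -2.6  18.5] u min/max [ 24.8 276.7] v top [333.7 352.1]
cap 544 [[-14.9, 76.7, 78.9], [-2.3, 90.5, 90.3], [10.2, 104.7, 97.7]]
scene 323 304 plane [-2.4000e-02  6.4000e-01  5.1006e+01] elev 32.6 rms 0.94
body x range [-23.5  13.1  20.8] u min/max [ 15.5 131.9] v top [34.7 43. ]
cap 2165 [[-528.1, 61.5, 76.5], [-367.3, 90.5, 251.9], [8.6, 118.6, 367.4]]
```

```bash
cat > grasp.py <<'E'
from h import *
tau=np.radians(28); H=70; e=np.radians(33)
d=np.array([0,-np.sin(tau),-np.cos(tau)])
u,v=11.4+H,19.3
G=np.array([-2.5,u*np.cos(e)-v*np.sin(e),u*np.sin(e)+v*np.cos(e)]); TCP=G+19*d
Rg=tool(LX,z=L@d)
E
python3 - <<'E'
from grasp import *
print("G",G.round(1),"TCP lane",TCP.round(1),"world",w(TCP).round(1))
pre=w(TCP-90*d); print("pre",pre.round(1)); plan(pre,Rg,16)
s=dict(position=pre,orientation=R.from_matrix(Rg).as_quat()); plan(w(TCP),Rg,8,s)
E
```

```text
G [-2.5 57.8 60.5] TCP lane [-2.5 48.8 43.7] world [601.3  44.3  43.7]
pre [596.4  86.3 123.2]
16 rows: [0.0004, -0.0305, 0.0016] [0.78, -0.051, 1.158]  deg 1.75 mm 14.0
8 rows: [0.0, -0.0, 0.0] [0.0, -0.0, 1.125]  deg 0.0 mm 11.2
```

>>> drive_tool --pt "0.0004 -0.0305 0.0016 0.78 -0.05 1.158 0" --pt "0.0004 -0.0305 0.0016 0.78 -0.05 1.158 0" --pt "0.0004 -0.0305 0.0016 0.78 -0.05 1.158 0" --pt "0.0004 -0.0305 0.0016 0.78 -0.05 1.158 0" --pt "0.0004 -0.0305 0.0016 0.78 -0.05 1.158 0" --pt "0.0004 -0.0305 0.0016 0.78 -0.05 1.158 0" --pt "0.0004 -0.0305 0.0016 0.78 -0.05 1.158 0" --pt "0.0004 -0.0305 0.0016 0.78 -0.05 1.158 0" --pt "0.0004 -0.0305 0.0016 0.78 -0.05 1.158 0" --pt "0.0004 -0.0305 0.0016 0.78 -0.05 1.158 0" --pt "0.0004 -0.0305 0.0016 0.78 -0.05 1.158 0" --pt "0.0004 -0.0305 0.0016 0.78 -0.05 1.158 0" --pt "0.0004 -0.0305 0.0016 0.78 -0.05 1.158 0" --pt "0.0004 -0.0305 0.0016 0.78 -0.05 1.158 0" --pt "0.0004 -0.0305 0.0016 0.78 -0.05 1.158 0" --pt "0.0004 -0.0305 0.0016 0.78 -0.05 1.158 0" --pt "0 0 0 0 0 0 0" --pt "0 0 0 0 0 0 0"

```text
time: 4.8
position: [596.6, 86.6, 123.5]
orientation: [0.645, 0.725, -0.161, 0.18]
force: [0.3, 0.7, 0.6]
width: 91.1
```

Run:
```python
from grasp import *
st=env.get_state(); print(st["joints"].round(3))
plan(w(TCP),Rg,8)
I,D,C=snap("wrist","w3"); q=l(cloud(D,C)); s=D>0
m=s&(abs(q[...,0])<15)&(q[...,1]>0)&(q[...,1]<50)&(q[...,2]>42)&(q[...,2]<90)
Q=q[m];A_=np.c_[Q[:,:2],np.ones(len(Q))];k,*_=np.linalg.lstsq(A_,Q[:,2],rcond=None);print("plane",k.round(3),(Q[:,2]-A_@k).std().round(2))
m=s&(abs(q[...,0])<35)&(q[...,1]>0)&(q[...,1]<50)&(abs(q[...,2]-k[2]-k[1]*q[...,1])<3); print("x",np.percentile(q[m][:,0],[1,99]).round(1))
ff=s&(abs(q[...,0])<45)&(q[...,1]>70)&(q[...,1]<140)&(abs(q[...,2]-45)<2); r=cv2.minAreaRect(q[ff][:,:2].astype(np.float32)); print("frame (lane)",r, np.median(q[ff][:,2]))
```

```text
[ 0.311  0.421  1.944 -0.591  0.969  0.582]
8 rows: [-0.0001, -0.0002, 0.0] [-0.002, -0.002, 1.13]  deg 0.01 mm 11.3
plane [-1.0000e-03  6.5000e-01  4.8394e+01] 0.07
x [-22.8  17.7]
frame (lane) ((0.4145927429199219, 105.69171142578125), (84.55489349365234, 60.958744049072266), 0.26834484934806824) 44.970449909367716
```

>>> drive_tool --pt "0 0 0 0 0 1.13 0" --pt "0 0 0 0 0 1.13 0" --pt "0 0 0 0 0 1.13 0" --pt "0 0 0 0 0 1.13 0" --pt "0 0 0 0 0 1.13 0" --pt "0 0 0 0 0 1.13 0" --pt "0 0 0 0 0 1.13 0" --pt "0 0 0 0 0 1.13 0" --pt "0 0 0 0 0 0 0" --pt "0 0 0 0 0 0 0"

```text
time: 5.85
position: [601.5, 45.2, 43.6]
orientation: [0.645, 0.725, -0.161, 0.18]
force: [0.2, -0.1, 0.6]
width: 91.0
```

>>> drive_tool --pt "0 0 0 0 0 0 90" --pt "0 0 0 0 0 0 120" --pt "0 0 0 0 0 0 150" --pt "0 0 0 0 0 0 180" --pt "0 0 0 0 0 0 180" --pt "0 0 0 0 0 0 180" --squeeze 30

```text
time: 6.45
position: [601.5, 45.3, 43.8]
orientation: [0.645, 0.725, -0.16, 0.181]
force: [0.3, 0.2, -0.1]
width: 45.8
```

>>> drive_tool --pt "0 0 0 0 0 0 255" --pt "0 0 0 0 0 0 255" --pt "0 0 0 0 0 0 255"

```text
time: 6.75
position: [601.5, 45.3, 43.8]
orientation: [0.645, 0.725, -0.161, 0.181]
force: [-0.5, -0.7, 0.9]
width: 44.0
```

```bash
cat > bot.py <<'E'
from grasp import *
def T(Rm,p): M=np.eye(4);M[:3,:3]=Rm;M[:3,3]=p;return M
def stT(st): return T(R.from_quat(st["orientation"]).as_matrix(),st["position"])
LT=T(L,LO)
a=np.array([0,np.cos(e),np.sin(e)]); u0,v0=11.4,19.3
B0=LT@T(np.c_[[1,0,0],np.cross(a,[1,0,0]),a],[-2.5,u0*np.cos(e)-v0*np.sin(e),u0*np.sin(e)+v0*np.cos(e)])
E
python3 - <<'E'
from bot import *
st=env.get_state(); print(st["width"],st["force"].round(1),st["torque"].round(2)); g=np.linalg.inv(stT(st))@B0; np.save("g.npy",g); print((np.linalg.inv(LT)@B0).round(2).tolist(), g.round(2).tolist())
R0=R.from_quat(st["orientation"]).as_matrix(); up=R0.T@[0,0,4.0]; print("lift 40mm in tool cm",up.round(2))
T1=stT(st).copy();T1[2,3]+=40
Bt=LT@T(np.eye(3),[0,40,24]); Tt=Bt@np.linalg.inv(g)
print("hover TCP",Tt[:3,3].round(1))
d_=plan(Tt[:3,3],Tt[:3,:3],14,dict(position=T1[:3,3],orientation=R.from_matrix(T1[:3,:3]).as_quat()))
M=T1.copy()
for i in range(15):
    B=np.linalg.inv(LT)@M@g
    foot=(B@np.array([[0,22,0,1],[0,-22,0,1],[0,22,88,1.],[0,14,120,1],[0,-14,120,1]]).T)[1:3].T.round(0)
    Tl=np.linalg.inv(LT)@M; body=(Tl@np.array([[38,0,-79,1],[-38,0,-79,1],[-38,0,-150,1]]).T)[1:3].T.round(0)
    if i%2==0: print(i,foot.tolist(),body.tolist())
    M=M@d_
E
```

```text
43.960323866401396 [-0.5 -0.7  0.9] [ 0.21 -0.01 -0.12]
[[1.0, -0.0, -0.0, -2.5], [-0.0, 0.54, 0.84, -0.95], [0.0, -0.84, 0.54, 22.4], [0.0, 0.0, 0.0, 1.0]] [[-0.0, 0.87, 0.49, -34.76], [1.0, 0.0, 0.0, -0.31], [0.0, 0.49, -0.87, 42.74], [0.0, 0.0, 0.0, 1.0]]
lift 40mm in tool cm [-1.88 -0.   -3.53]
hover TCP [604.   45.4  78.2]
14 rows: [-0.0001, 0.0711, 0.0] [0.0, 0.018, 0.042]  deg 4.07 mm 0.5
0 [[11.0, 44.0], [-13.0, 81.0], [85.0, 92.0], [107.0, 116.0], [92.0, 139.0]] [[120.0, 136.0], [53.0, 171.0], [87.0, 234.0]]
2 [[17.0, 38.0], [-12.0, 71.0], [83.0, 96.0], [102.0, 123.0], [83.0, 144.0]] [[112.0, 145.0], [40.0, 170.0], [65.0, 237.0]]
4 [[23.0, 33.0], [-10.0, 62.0], [81.0, 100.0], [95.0, 129.0], [74.0, 148.0]] [[102.0, 152.0], [28.0, 167.0], [42.0, 237.0]]
6 [[30.0, 29.0], [-7.0, 53.0], [78.0, 103.0], [88.0, 135.0], [65.0, 150.0]] [[92.0, 158.0], [16.0, 163.0], [20.0, 234.0]]
8 [[38.0, 26.0], [-2.0, 44.0], [74.0, 106.0], [80.0, 139.0], [55.0, 150.0]] [[81.0, 162.0], [5.0, 156.0], [-1.0, 227.0]]
10 [[46.0, 24.0], [4.0, 37.0], [70.0, 109.0], [72.0, 142.0], [45.0, 150.0]] [[69.0, 165.0], [-5.0, 148.0], [-21.0, 218.0]]
12 [[54.0, 24.0], [10.0, 30.0], [66.0, 111.0], [63.0, 143.0], [35.0, 147.0]] [[57.0, 166.0], [-14.0, 139.0], [-40.0, 206.0]]
14 [[62.0, 24.0], [18.0, 24.0], [62.0, 112.0], [54.0, 144.0], [26.0, 144.0]] [[45.0, 166.0], [-22.0, 129.0], [-56.0, 191.0]]
```

>>> drive_tool --pt "0 0 0 -0.19 0 -0.35 255" --pt "0 0 0 -0.34 0 -0.64 255" --pt "0 0 0 -0.34 0 -0.64 255" --pt "0 0 0 -0.34 0 -0.64 255" --pt "0 0 0 -0.34 0 -0.64 255" --pt "0 0 0 -0.33 0 -0.62 255" --pt "0 0 0 0 0 0 255"

```text
time: 7.45
position: [602.1, 45.4, 85.0]
orientation: [0.645, 0.725, -0.16, 0.181]
force: [0.3, -0.4, -2.8]
width: 44.2
```

>>> drive_tool --pt "0 0.0711 0 0 0.018 0.042 255" --pt "0 0.0711 0 0 0.018 0.042 255" --pt "0 0.0711 0 0 0.018 0.042 255" --pt "0 0.0711 0 0 0.018 0.042 255" --pt "0 0.0711 0 0 0.018 0.042 255" --pt "0 0.0711 0 0 0.018 0.042 255" --pt "0 0.0711 0 0 0.018 0.042 255" --pt "0 0.0711 0 0 0.018 0.042 255" --pt "0 0.0711 0 0 0.018 0.042 255" --pt "0 0.0711 0 0 0.018 0.042 255" --pt "0 0.0711 0 0 0.018 0.042 255" --pt "0 0.0711 0 0 0.018 0.042 255" --pt "0 0.0711 0 0 0.018 0.042 255" --pt "0 0.0711 0 0 0.018 0.042 255" --pt "0 0 0 0 0 0 255" --pt "0 0 0 0 0 0 255"

```text
time: 9.05
position: [603.9, 45.0, 77.8]
orientation: [0.643, 0.724, 0.166, -0.187]
force: [-0.4, -0.0, -2.8]
width: 43.7
```

Run:
```python
from bot import *
st=env.get_state(); g=np.load("g.npy"); B=np.linalg.inv(LT)@stT(st)@g; print("expected bottle in lane",B.round(3).tolist(), st["width"],st["force"].round(1))
I,D,C=snap("scene","s2"); q=l(cloud(D,C)); np.save("q.npy",q)
s=D>0
m=s&(abs(q[...,1]-40)<40)&(abs(q[...,0])<35)&(q[...,2]>25)&(q[...,2]<160)
# +x face of the bottle: fit plane and edges
f=m&(abs(q[...,0]-22)<6)&(q[...,2]<105)
Q=q[f];A_=np.c_[Q[:,1:],np.ones(len(Q))];k,*_=np.linalg.lstsq(A_,Q[:,0],rcond=None);print("x-face x=",k.round(3),len(Q))
for z in range(30,105,10):
    t=Q[abs(Q[:,2]-z)<3]
    if len(t)>4: print(z,np.percentile(t[:,1],[2,98]).round(1))
c=I[120:270,180:360][:,:,::-1];S=load("side","side0")
S=snap("side","d2")[0][90:270,150:330][:,:,::-1]
cv2.imwrite("pics/v2.png",np.hstack([cv2.resize(c,(480,400)),cv2.resize(S,(320,400))]))
```

```text
expected bottle in lane [[1.0, 0.0, 0.002, -0.248], [-0.0, 1.0, 0.001, 39.541], [-0.002, -0.001, 1.0, 23.542], [0.0, 0.0, 0.0, 1.0]] 43.73993037013524 [-0.4 -0.  -2.8]
x-face x= [7.0000e-03 1.8000e-02 2.0144e+01] 409
30 [17.6 75.2]
40 [20.9 60.2]
50 [19.2 78.2]
60 [19.  61.1]
70 [18.6 60.5]
80 [18.4 55.9]
90 [18.5 63.2]
100 [56.8 60.9]
```

View pics/v2.png

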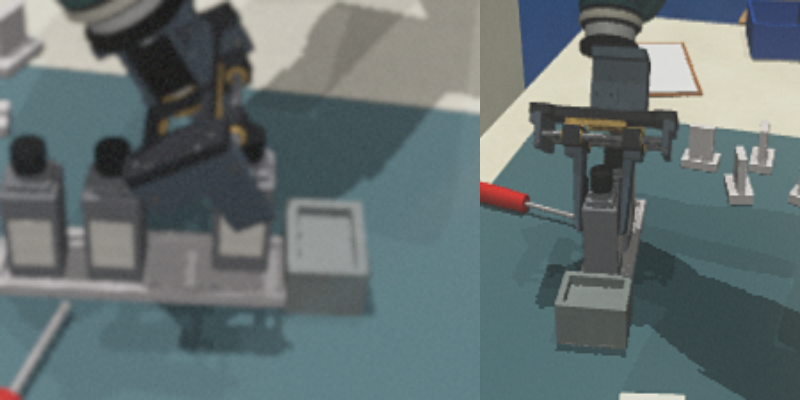

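Run:
```python
from bot import *
I,D,C=load("side","d2"); q=l(cloud(D,C)); 
f=(D>0)&(abs(q[...,1]-61)<6)&(abs(q[...,0])<16)&(q[...,2]>50)&(q[...,2]<108)
Q=q[f];A_=np.c_[Q[:,0],Q[:,2],np.ones(len(Q))];k,*_=np.linalg.lstsq(A_,Q[:,1],rcond=None);r=Q[:,1]-A_@k;g_=abs(r)<2;k,*_=np.linalg.lstsq(A_[g_],Q[g_,1],rcond=None)
print("y-face: y=",k.round(3),len(Q),"pitch deg",np.degrees(k[1]).round(2),"yaw",np.degrees(k[0]).round(2),"rms",r.std().round(2))
g=np.load("g.npy"); st=env.get_state()
Bt=LT@T(np.eye(3),[0,40,6]); Tt=Bt@np.linalg.inv(g); plan(Tt[:3,3],Tt[:3,:3],8)
R0=R.from_quat(st["orientation"]).as_matrix(); print("1mm down in tool cm",(R0.T@[0,0,-.1]).round(4))
```

```text
y-face: y= [-2.0000e-03 -0.0000e+00  6.2526e+01] 329 pitch deg -0.02 yaw -0.1 rms 1.18
8 rows: [-0.0001, 0.0001, 0.0001] [-0.111, -0.0, 0.196]  deg 0.01 mm 2.3
1mm down in tool cm [-0.0484  0.      0.0875]
```

>>> drive_tool --pt "0 0 0 -0.111 0.0 0.196 255" --pt "0 0 0 -0.111 0.0 0.196 255" --pt "0 0 0 -0.111 0.0 0.196 255" --pt "0 0 0 -0.111 0.0 0.196 255" --pt "0 0 0 -0.111 0.0 0.196 255" --pt "0 0 0 -0.111 0.0 0.196 255" --pt "0 0 0 -0.111 0.0 0.196 255" --pt "0 0 0 -0.111 0.0 0.196 255" --pt "0 0 0 0 0 0 255" --pt "0 0 0 0 0 0 255"

```text
time: 10.15
position: [604.0, 45.2, 60.1]
orientation: [0.643, 0.724, 0.167, -0.188]
force: [-0.3, 1.3, -3.2]
width: 44.1
```

>>> drive_tool --pt "0 0 0 -0.024 0 0.044 255" --pt "0 0 0 -0.024 0 0.044 255" --pt "0 0 0 0 0 0 255"

```text
time: 10.45
position: [604.2, 45.2, 59.3]
orientation: [0.643, 0.724, 0.167, -0.188]
force: [-0.3, -0.5, 0.9]
width: 43.8
```

>>> drive_tool --pt "0 0 0 -0.01 0 0.018 255" --pt "0 0 0 0 0 0 255" --pt "0 0 0 0 0 0 255"

```text
time: 10.75
position: [604.2, 45.3, 59.3]
orientation: [0.643, 0.724, 0.167, -0.188]
force: [-2.5, -0.5, 5.4]
width: 44.3
```

>>> drive_tool --pt "0 0 0 0 0 0 120" --pt "0 0 0 0 0 0 100" --pt "0 0 0 0 0 0 60" --pt "0 0 0 0 0 0 0" --pt "0 0 0 0 0 0 0" --pt "0 0 0 0 0 0 0"

```text
time: 11.35
position: [604.0, 45.3, 58.9]
orientation: [0.643, 0.724, 0.167, -0.188]
force: [0.6, -0.6, 0.0]
width: 84.2
```

>>> drive_tool --pt "0 0 0 0 0 -0.5 0" --pt "0 0 0 0 0 -1.2 0" --pt "0 0 0 0 0 -1.6 0" --pt "0 0 0 0 0 -1.6 0" --pt "0 0 0 0 0 -1.6 0" --pt "0 0 0 0 0 -1.6 0" --pt "0 0 0 0 0 -1.6 0" --pt "0 0 0 0 0 -1.6 0" --pt "0 0 0 0 0 -1.6 0" --pt "0 0 0 0 0 -1.6 0" --pt "0 0 0 0 0 -1.6 0"

```text
time: 12.45
position: [613.3, -33.0, 200.8]
orientation: [0.643, 0.724, 0.167, -0.188]
force: [-0.2, -1.0, -1.0]
width: 91.0
```

Run:
```python
from bot import *
# view pose: above frame, tool down, jaw along lane x
p=w([0,85,260]); print(p.round(1)); plan(p,tool(LX),9)
for n,f in(("scene","s3"),("side","d3")):
    I,D,C=snap(n,f); q=l(cloud(D,C)); s=D>0
    for nm,y0 in(("new",40),("near",-57)):
        m=s&(abs(q[...,0])<20)&(abs(q[...,1]-y0)<22)&(q[...,2]>118)&(q[...,2]<130); t=q[m]
        if len(t)>10: r=cv2.minEnclosingCircle(t[:,:2].astype(np.float32)); print(n,nm,"cap",np.round(r,1) if 0 else (np.round(r[0],1),round(r[1],1)),"z",np.median(t[:,2]).round(1))
    if n=="side":
        f=s&(abs(q[...,1]-61)<6)&(abs(q[...,0])<16)&(q[...,2]>50)&(q[...,2]<90)
        Q=q[f];A_=np.c_[Q[:,0],Q[:,2],np.ones(len(Q))];k,*_=np.linalg.lstsq(A_,Q[:,1],rcond=None);print("y-face",k.round(3))
```

```text
[599.6  80.5 260. ]
9 rows: [-0.0, -0.0564, 0.0001] [1.419, -0.003, -0.281]  deg 3.23 mm 14.5
scene new cap (array([ 1.2, 40.1]), 14.7) z 124.9
scene near cap (array([ -0.2, -58.7]), 15.0) z 124.8
side new cap (array([ 1.2, 40.6]), 14.6) z 122.2
side near cap (array([  2.2, -56.4]), 15.0) z 122.1
y-face [-2.0000e-03 -3.3000e-02  6.4591e+01]
```

>>> drive_tool --pt "0 -0.0564 0 1.42 0 -0.28 0" --pt "0 -0.0564 0 1.42 0 -0.28 0" --pt "0 -0.0564 0 1.42 0 -0.28 0" --pt "0 -0.0564 0 1.42 0 -0.28 0" --pt "0 -0.0564 0 1.42 0 -0.28 0" --pt "0 -0.0564 0 1.42 0 -0.28 0" --pt "0 -0.0564 0 1.42 0 -0.28 0" --pt "0 -0.0564 0 1.42 0 -0.28 0" --pt "0 -0.0564 0 1.42 0 -0.28 0" --pt "0 0 0 0 0 0 0" --pt "0 0 0 0 0 0 0"

```text
time: 13.65
position: [599.4, 81.8, 258.3]
orientation: [0.664, 0.748, -0.0, -0.0]
force: [0.4, -0.1, -0.7]
width: 91.0
```

Run:
```python
from bot import *
I,D,C=snap("wrist","w5"); q=l(cloud(D,C)); s=D>0
def rect(nm,box,lo,hi):
    m=s&(q[...,0]>box[0])&(q[...,0]<box[1])&(q[...,1]>box[2])&(q[...,1]<box[3])&(q[...,2]>lo)&(q[...,2]<hi); t=q[m]
    r=cv2.minAreaRect(t[:,:2].astype(np.float32)); c,r2=cv2.minEnclosingCircle(t[:,:2].astype(np.float32))
    print(nm,len(t),"z",np.median(t[:,2]).round(2),"rect",np.round(r[0],2),np.round(r[1],1),round(r[2],2),"pct x",np.percentile(t[:,0],[1,99]).round(1),"y",np.percentile(t[:,1],[1,99]).round(1))
rect("pocket",(-40,40,76,134),32,38.5); rect("frame",(-50,50,70,140),43,47.5)
rect("cap new",(-22,22,15,65),115,130); rect("cap near",(-22,22,-80,-35),115,130)
rect("body new",(-26,26,15,65),84,93)
m=s&(np.hypot(q[...,0],q[...,1]-40)<11)&(q[...,2]>115); Q=q[m]; print("cap plane",np.linalg.lstsq(np.c_[Q[:,:2],np.ones(len(Q))],Q[:,2],rcond=None)[0].round(3))
# pocket edges by intensity lines
c=I[:,:,::-1][20:260,140:380]; cv2.imwrite("pics/w5c.png",cv2.resize(c,None,fx=2.5,fy=2.5,interpolation=cv2.INTER_CUBIC))
print(proj(w([0,105,36]),C).round(0), proj(w([0,40,124]),C).round(0))
a=np.radians(-3.5); Rg=tool((np.cos(a),np.sin(a),0)); plan(np.array([526,-312.8,150]),Rg,14)
```

```text
pocket 2284 z 34.99 rect [ -0.12 104.67] [43.1 68.3] 89.9 pct x [-33.8  33.6] y [ 83.5 126. ]
frame 1693 z 44.97 rect [ -0.11 105.83] [84.4 59.9] 0.12 pct x [-41.7  41.6] y [ 76.1 135.7]
cap new 663 z 122.86 rect [ 0.37 40.55] [27.1 26.7] 6.94 pct x [-12.8  13. ] y [27.7 53.6]
cap near 393 z 122.84 rect [ -0.12 -60.13] [27.3 21.3] 0.43 pct x [-13.7  13.3] y [-70.6 -49.9]
body new 594 z 90.47 rect [-0.08 40.91] [43.6 43.4] 0.23 pct x [-21.6  21.7] y [19.4 62.3]
cap plane [-2.00000e-03  1.20000e-02  1.22498e+02]
[[257. 149.]] [[256. 231.]]
14 rows: [-0.0001, -0.0, 0.0128] [-2.799, -0.624, 0.772]  deg 0.73 mm 29.7
```

View pics/w5c.png

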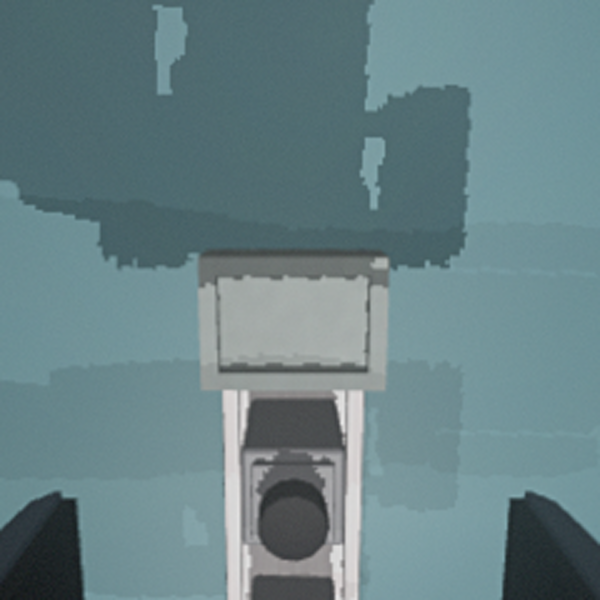

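The crop shows an empty pocket (292,322) and the bottle upright and square at (292,520). It measures lane (0.1, 40.7), with the cap at the same height as its neighbour's. Next, the gate.

Run:
```python
from bot import *
a=np.radians(-3.5); Rg=tool((np.cos(a),np.sin(a),0)); plan(np.array([526,-330,220]),Rg,14)
```

```text
14 rows: [-0.0001, -0.0, 0.0128] [-2.921, -0.628, 0.272]  deg 0.73 mm 30.0
```

>>> drive_tool --pt "0 0 0.0128 -2.92 -0.63 0.27 0" --pt "0 0 0.0128 -2.92 -0.63 0.27 0" --pt "0 0 0.0128 -2.92 -0.63 0.27 0" --pt "0 0 0.0128 -2.92 -0.63 0.27 0" --pt "0 0 0.0128 -2.92 -0.63 0.27 0" --pt "0 0 0.0128 -2.92 -0.63 0.27 0" --pt "0 0 0.0128 -2.92 -0.63 0.27 0" --pt "0 0 0.0128 -2.92 -0.63 0.27 0" --pt "0 0 0.0128 -2.92 -0.63 0.27 0" --pt "0 0 0.0128 -2.92 -0.63 0.27 0" --pt "0 0 0.0128 -2.92 -0.63 0.27 0" --pt "0 0 0.0128 -2.92 -0.63 0.27 0" --pt "0 0 0.0128 -2.92 -0.63 0.27 0" --pt "0 0 0.0128 -2.92 -0.63 0.27 0" --pt "0 0 0 0 0 0 0" --pt "0 0 0 0 0 0 0"

```text
time: 15.3
position: [525.1, -330.6, 220.5]
orientation: [0.729, 0.684, 0.0, -0.0]
force: [1.0, 0.4, 0.2]
width: 91.4
```

Run:
```python
from bot import *
I,D,C=snap("wrist","w6"); P=cloud(D,C); s=D>0
for lo,hi in((52,66),(9,17)):
    m=s&(abs(P[...,0]-526)<45)&(abs(P[...,1]+312)<45)&(P[...,2]>lo)&(P[...,2]<hi)
    q=P[m]; r=cv2.minAreaRect(q[:,:2].astype(np.float32)); print(lo,len(q),"z",np.median(q[:,2]).round(1),np.round(r[0],2),np.round(r[1],1),round(r[2],1))
    if lo>50: top=np.array(r[0]); ang=r[2]; wh=r[1]
a=np.radians(-3.5); Rg=tool((np.cos(a),np.sin(a),0))
plan(np.array([*top,80]),Rg,8)
```

```text
52 678 z 59.0 [ 526.01 -312.69] [13.8 44.1] 86.7
9 1187 z 13.0 [ 525.98 -312.85] [40.  63.8] 86.5
8 rows: [-0.0001, -0.0001, -0.0002] [0.214, -0.005, 1.758]  deg 0.01 mm 17.7
```

>>> drive_tool --pt "0 0 0 0.21 0 1.75 0" --pt "0 0 0 0.21 0 1.75 0" --pt "0 0 0 0.21 0 1.75 0" --pt "0 0 0 0.21 0 1.75 0" --pt "0 0 0 0.21 0 1.75 0" --pt "0 0 0 0.22 0 1.75 0" --pt "0 0 0 0.22 0 1.75 0" --pt "0 0 0 0.22 0 1.75 0" --pt "0 0 0 0 0 1.5 0" --pt "0 0 0 0 0 1.5 0" --pt "0 0 0 0 0 1.5 0" --pt "0 0 0 0 0 1 0" --pt "0 0 0 0 0 0.5 0" --pt "0 0 0 0 0 0 0" --pt "0 0 0 0 0 0 0"

```text
time: 16.85
position: [527.2, -312.9, 21.4]
orientation: [0.728, 0.685, -0.0, 0.0]
force: [-1.1, 1.0, 0.1]
width: 91.5
```

>>> drive_tool --pt "0 0 0 0 0 0 100" --pt "0 0 0 0 0 0 110" --pt "0 0 0 0 0 0 120" --pt "0 0 0 0 0 0 140" --pt "0 0 0 0 0 0 160" --pt "0 0 0 0 0 0 200" --pt "0 0 0 0 0 0 255" --pt "0 0 0 0 0 0 255" --pt "0 0 0 0 0 0 255" --squeeze 40

```text
time: 17.75
position: [526.9, -312.7, 21.1]
orientation: [0.728, 0.685, -0.0, 0.0]
force: [-1.1, 0.7, 1.7]
width: 43.8
```

Run:
```python
from bot import *
st=env.get_state(); p=st["position"]; R0=R.from_quat(st["orientation"]).as_matrix(); print(p,st["width"],"off gate",(R0.T@(p-[526,-312.75,0])).round(2), "yaw",np.degrees(np.arctan2(R0[1,1],R0[0,1])).round(2))
```

```text
[ 526.90768604 -312.72903154   21.05948904] 43.829054492718996 off gate [  0.07   0.9  -21.06] yaw -3.52
```

>>> drive_tool --pt "0 0 0 0 0 -0.5 255" --pt "0 0 0 0 0 -1.2 255" --pt "0 0 0 0 0 -2.2 255" --pt "0 0 0 0 0 -2.3 255" --pt "0 0 0 0 0 -2.3 255" --pt "0 0 0 0 0 -2.3 255" --pt "0 0 0 0 0 -2.3 255" --pt "0 0 0 0 0 -2.3 255" --pt "0 0 0 0 0 0 255"

```text
time: 18.65
position: [528.4, -313.6, 178.9]
orientation: [0.728, 0.685, 0.001, 0.003]
force: [1.2, 0.1, -2.3]
width: 43.7
```

Run:
```python
from bot import *
st=env.get_state(); print(st["width"])
p=w([-0.1,105.2,175]); plan(p,tool(LX),16); print(p.round(1))
```

```text
43.72350712837715
16 rows: [0.0003, 0.0002, -0.0111] [2.582, 0.488, 0.021]  deg 0.64 mm 26.3
[597.1 100.6 175. ]
```

>>> drive_tool --pt "0 0 -0.0111 1.3 0.24 0.01 255" --pt "0 0 -0.0111 2.58 0.488 0.02 255" --pt "0 0 -0.0111 2.58 0.488 0.02 255" --pt "0 0 -0.0111 2.58 0.488 0.02 255" --pt "0 0 -0.0111 2.58 0.488 0.02 255" --pt "0 0 -0.0111 2.58 0.488 0.02 255" --pt "0 0 -0.0111 2.58 0.488 0.02 255" --pt "0 0 -0.0111 2.58 0.488 0.02 255" --pt "0 0 -0.0111 2.58 0.488 0.02 255" --pt "0 0 -0.0111 2.58 0.488 0.02 255" --pt "0 0 -0.0111 2.58 0.488 0.02 255" --pt "0 0 -0.0111 2.58 0.488 0.02 255" --pt "0 0 -0.0111 2.58 0.488 0.02 255" --pt "0 0 -0.0111 2.58 0.488 0.02 255" --pt "0 0 -0.0111 2.58 0.488 0.02 255" --pt "0 0 -0.0111 2.58 0.488 0.02 255" --pt "0 0 0 1.3 0.24 0.01 255" --pt "0 0 0 0 0 0 255" --pt "0 0 0 0 0 0 255"

```text
time: 20.55
position: [592.9, 101.6, 171.1]
orientation: [0.665, 0.747, -0.001, -0.0]
force: [-0.1, -0.5, -1.7]
width: 43.5
```

Run:
```python
from bot import *
plan(w([-0.1,105.2,21+56]),tool(LX),7)
```

```text
7 rows: [-0.0002, 0.0001, -0.0] [-0.021, 0.059, 1.344]  deg 0.01 mm 13.5
```

>>> drive_tool --pt "0 0 0 -0.02 0.06 1.34 255" --pt "0 0 0 -0.02 0.06 1.34 255" --pt "0 0 0 -0.02 0.06 1.34 255" --pt "0 0 0 -0.02 0.06 1.34 255" --pt "0 0 0 -0.02 0.06 1.34 255" --pt "0 0 0 -0.02 0.06 1.34 255" --pt "0 0 0 -0.02 0.06 1.34 255" --pt "0 0 0 0 0 0 255" --pt "0 0 0 0 0 0 255"

```text
time: 21.45
position: [597.8, 100.8, 77.7]
orientation: [0.665, 0.747, -0.0, -0.0]
force: [0.3, -0.1, -1.2]
width: 43.8
```

Run:
```python
from bot import *
plan(w([-0.1,105.2,21+56]),tool(LX),1); st=env.get_state(); print("tcp lane",l(st["position"]).round(2))
out=[]
for n,f in(("scene","s7"),("side","d7"),("wrist","w7")):
    I,D,C=snap(n,f); q=l(cloud(D,C)); s=D>0
    m=s&(abs(q[...,0])<45)&(abs(q[...,1]-105)<35)&(abs(q[...,2]-69)<3.5)
    t=q[m]
    if len(t)>30: r=cv2.minAreaRect(t[:,:2].astype(np.float32)); print(n,"gate base top",len(t),"z",np.median(t[:,2]).round(1),np.percentile(t[:,0],[1,99]).round(1),np.percentile(t[:,1],[1,99]).round(1),np.round(r[0],1),np.round(r[1],1),round(r[2],1))
    m=s&(abs(q[...,0])<50)&(abs(q[...,1]-105)<40)&(q[...,2]>42)&(q[...,2]<48.5); t=q[m]
    print(n,"frame top",len(t),"z",np.median(t[:,2]).round(1),np.percentile(t[:,0],[1,99]).round(1),np.percentile(t[:,1],[1,99]).round(1))
    u,v=proj(w([0,105,55]),C)[0].astype(int); h=70 if n!="wrist" else 110
    v=max(v,h);out.append(cv2.resize(I[v-h:v+h,u-h:u+h,::-1],(266,266),interpolation=cv2.INTER_CUBIC))
cv2.imwrite("pics/v7.png",cv2.resize(np.hstack(out),(798,266)))
```

```text
1 rows: [-0.0005, 0.0002, -0.0006] [-0.02, -0.068, 0.073]  deg 0.05 mm 1.0
tcp lane [  0.58 105.4   77.73]
scene gate base top 159 z 71.0 [-26.   33.5] [ 84.5 123.9] [  1.9 104.9] [40.1 65.7] 88.8
scene frame top 291 z 46.8 [-39.2  42.9] [ 75.1 135.3]
side gate base top 200 z 69.5 [-28.9  33. ] [ 91.1 126.8] [ -1.  116.6] [69.7 33. ] 19.8
side frame top 219 z 44.5 [-39.6  43.9] [ 77.5 137.4]
wrist gate base top 2565 z 70.4 [-29.2  31.9] [111.2 125. ] [  1.3 117. ] [16.8 63.4] 89.7
wrist frame top 2585 z 45.0 [-41.5  42. ] [106.  135.5]
```

View pics/v7.png

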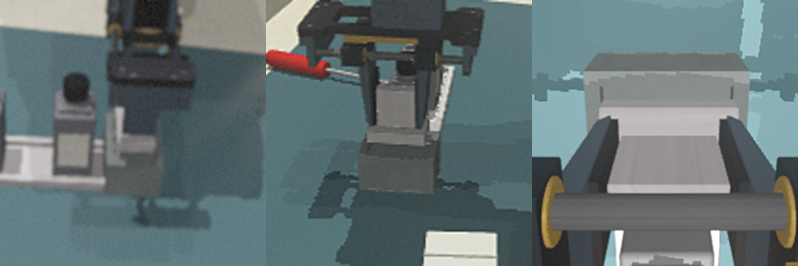

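The gate hovers about 1 mm toward +x and 0.4 mm short in y, level with the frame. I correct that and lower it.

>>> drive_tool --pt "0 0 0 0.02 -0.04 0.2 255" --pt "0 0 0 0.02 -0.05 0.2 255" --pt "0 0 0 0 0 0.2 255" --pt "0 0 0 0 0 0.2 255" --pt "0 0 0 0 0 0.1 255" --pt "0 0 0 0 0 0 255" --pt "0 0 0 0 0 0 255"

```text
time: 22.3
position: [596.9, 101.1, 68.9]
orientation: [0.665, 0.747, -0.0, 0.0]
force: [1.5, -0.4, -2.0]
width: 43.7
```

>>> drive_tool --pt "0 0 0 0 0 0.1 255" --pt "0 0 0 0 0 0.1 255" --pt "0 0 0 0 0 0.1 255" --pt "0 0 0 0 0 0.1 255" --pt "0 0 0 0 0 0 255"

```text
time: 22.8
position: [596.8, 101.1, 64.8]
orientation: [0.665, 0.747, -0.0, 0.0]
force: [0.1, -0.9, -1.6]
width: 44.1
```

>>> drive_tool --pt "0 0 0 0 0 0.1 255" --pt "0 0 0 0 0 0.1 255" --pt "0 0 0 0 0 0.1 255" --pt "0 0 0 0 0 0.1 255" --pt "0 0 0 0 0 0.1 255" --pt "0 0 0 0 0 0.1 255" --pt "0 0 0 0 0 0 255"

```text
time: 23.5
position: [596.8, 101.1, 58.8]
orientation: [0.665, 0.747, -0.0, -0.0]
force: [-0.8, 0.5, -2.2]
width: 43.5
```

>>> drive_tool --pt "0 0 0 0 0 0.06 255" --pt "0 0 0 0 0 0.06 255" --pt "0 0 0 0 0 0.05 255" --pt "0 0 0 0 0 0 255"

```text
time: 23.9
position: [596.8, 101.1, 57.2]
orientation: [0.665, 0.747, -0.0, 0.0]
force: [-0.3, 0.3, -2.1]
width: 44.0
```

>>> drive_tool --pt "0 0 0 0 0 0.05 255" --pt "0 0 0 0 0 0.05 255" --pt "0 0 0 0 0 0 255" --pt "0 0 0 0 0 0 255"

```text
time: 24.3
position: [596.9, 101.1, 57.0]
orientation: [0.665, 0.747, -0.0, 0.0]
force: [-5.7, -1.0, 11.5]
width: 43.7
```

Floor contact came at TCP z 57.0, where 36 + 21 was expected. I release and back off.

>>> drive_tool --pt "0 0 0 0 0 -0.03 255" --pt "0 0 0 0 0 0 120" --pt "0 0 0 0 0 0 100" --pt "0 0 0 0 0 0 60" --pt "0 0 0 0 0 0 0" --pt "0 0 0 0 0 0 0" --pt "0 0 0 0 0 0 0" --pt "0 0 0 0 0 -0.5 0" --pt "0 0 0 0 0 -1.5 0" --pt "0 0 0 0 0 -2 0" --pt "0 0 0 0 0 -2.5 0" --pt "0 0 0 0 0 -2.5 0" --pt "0 0 0 0 0 -2.5 0" --pt "0 0 0 0 0 -2.5 0" --pt "0 0 0 0 0 -2.5 0" --pt "0 0 0 0 0 -2.5 0" --pt "0 0 0 0 0 0 0" --pt "0 0 0 0 0 0 0"

```text
time: 26.1
position: [597.0, 101.2, 247.7]
orientation: [0.665, 0.747, 0.001, 0.001]
force: [-0.2, -0.6, -1.2]
width: 91.3
```

Run:
```python
from bot import *
I,D,C=snap("wrist","w8"); q=l(cloud(D,C)); s=D>0
def rect(nm,box,lo,hi):
    m=s&(q[...,0]>box[0])&(q[...,0]<box[1])&(q[...,1]>box[2])&(q[...,1]<box[3])&(q[...,2]>lo)&(q[...,2]<hi); t=q[m]
    if len(t)<10: print(nm,len(t));return
    r=cv2.minAreaRect(t[:,:2].astype(np.float32)); k=np.linalg.lstsq(np.c_[t[:,:2],np.ones(len(t))],t[:,2],rcond=None)[0]
    print(nm,len(t),"z",np.median(t[:,2]).round(2),np.round(r[0],2),np.round(r[1],1),round(r[2],2),"slope",k[:2].round(4))
rect("gate base",(-36,36,76,134),47,53); rect("gate top",(-30,30,90,120),88,100); rect("frame",(-50,50,70,140),43,46.6)
rect("cap new",(-22,22,15,65),119,130); rect("body new",(-26,26,15,65),84,93)
J,Ds,Cs=snap("scene","s8"); q=l(cloud(Ds,Cs)); s=Ds>0
rect("far cap scene",(-22,22,-145,-100),118,130); rect("near cap scene",(-22,22,-80,-35),118,130); rect("new cap scene",(-22,22,18,62),118,130)
J0=load("scene","scene0")[0]; d=cv2.absdiff(J,J0).max(-1); print("carton diff",d[160:215,370:415].mean().round(1),"screwdriver diff",d[230:315,150:210].mean().round(1))
cv2.imwrite("pics/v8.png",np.hstack([cv2.resize(I[:300,100:420,::-1],(400,375)),cv2.resize(J[100:325,110:350,::-1],(400,375))]))
```

```text
gate base 1081 z 48.96 [ -2.26 105.17] [47.3 71. ] 83.3 slope [ 0.0036 -0.0044]
gate top 691 z 94.94 [7.0000e-02 1.0562e+02] [43.4 13.9] 0.15 slope [ 0.0027 -0.1017]
frame 1697 z 44.96 [-5.0000e-02  1.0569e+02] [84.2 60.2] 0.04 slope [-0.0005 -0.0015]
cap new 638 z 122.91 [ 0.38 40.45] [27.  27.1] 18.16 slope [-0.0026 -0.0259]
body new 603 z 90.47 [4.000e-02 4.081e+01] [43.8 44.1] 89.54 slope [-0.0015 -0.0395]
far cap scene 131 z 124.77 [   2.2 -122. ] [29.2 26.6] 39.32 slope [-0.1258 -0.0169]
near cap scene 133 z 124.47 [-5.000e-02 -5.864e+01] [27.3 25.7] 2.76 slope [-0.1352 -0.0228]
new cap scene 133 z 124.97 [ 1.75 39.22] [26.3 25.9] 29.3 slope [-0.1388 -0.    ]
carton diff 10.0 screwdriver diff 5.3
```

View pics/v8.png

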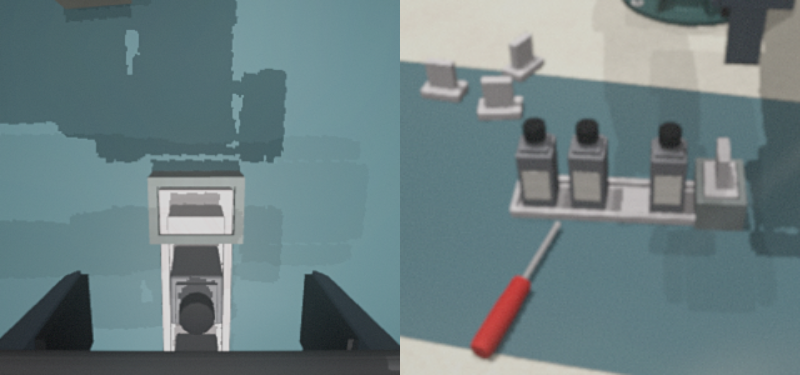

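The gate sits centred in the pocket at crop (196,211). The base top reads z 49.0 and the plate top 94.9; with the camera's steady 1 mm low bias those are the nominal 50 and 96. The bottle stands upright in the bay and the other things look unmoved, so I hand in.

```bash
python3 -c "
from h import *
print(env.job_done(), env.get_state()['time'])"
```

```text
the job is handed in; nothing more can be done
the job is handed in; nothing more can be done
```

I stood the toppled bottle upright in its lane, then seated the loose gate in the end frame's pocket and let go. I handed the job in at about 26 s of the 53 s, with the gripper open and well clear.

- **Bottle:** my last check puts it at lane (0.0, 40.8) mm against the bay's y = 40, within 0.5 degrees of square. Its cap is level with the next bottle's.
- **Gate:** I took the farthest of the four look-alikes, about 612 mm from the base. It sits at lane (0.1, 105.6) mm. The base top read z 49.0 and the plate top 94.9, against nominal 50 and 96. The wrist camera reads about 1 mm low everywhere, so the gate is fully home and level (base slope under 0.005).
- **Left alone:** the two standing bottles' caps are where they were within about 2 mm. The carton and screwdriver look unmoved; I compared those only by picture difference (mean 10 and 5 grey levels), not by position.
- **Disagreements:** the scene and wrist cameras differ by 1–2 mm in height and sideways position. One side-camera fit of the placed bottle's face suggested a slope of 0.033, but its level cap and the wrist view did not bear that out. The largest wrist force I saw in the readouts was about 12 N, while seating the gate.

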